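Turn the scent carousel to the dark red vial

TASK

Bring the dark red-brown vial to the front of the turntable: push it round by its rim (the blue finger posts are there for the fingertips; several pushes are fine) until that vial stands squarely behind the yellow pointer, in line with it and the disc's middle. Do not touch, lift or topple anything that stands on the disc, and leave the candle cup and the wick spool beside it alone.

Things in the scene. Friction and masses are not known exactly. Their poses are not given: they have to be found in the camera images.
- vial_3: the wanted scent: dark red-brown sample vial with a cork, 26 mm in diameter, 68 mm tall (the only dark red-brown one). Loose. Origin: centre of its underside, z axis up. It stands on the disc at about 64 mm (55 to 73 mm) from the disc's middle, anywhere but at the pointer
- vial_1: mustard-yellow vial with a cork, 26 mm in diameter, 62 mm tall. Loose. Origin: centre of its underside, z axis up. It stands on the disc at about 64 mm (55 to 73 mm) from the disc's middle, anywhere but at the pointer
- vial_2: white vial with a cork, 26 mm in diameter, 54 mm tall. Loose. Origin: centre of its underside, z axis up. It stands on the disc at about 64 mm (55 to 73 mm) from the disc's middle, anywhere but at the pointer
- tea_light_1: tea light with white wax in a metal cup, 38 mm in diameter, 16 mm tall. Loose. Origin: centre of its underside, z axis up. It stands on the disc at about 64 mm (55 to 73 mm) from the disc's middle, anywhere but at the pointer
- tea_light_2: tea light with red wax in a metal cup, 38 mm in diameter, 15 mm tall. Loose. Origin: centre of its underside, z axis up. It stands on the disc at about 64 mm (55 to 73 mm) from the disc's middle, anywhere but at the pointer
- turntable: fixed black foot of the turntable, screwed to the table (190 mm in diameter, 12 mm high, under the disc). Origin: on the table, under the disc's middle; z is the upward axis about which the disc turns. From it a black tongue 36 mm wide and 8 mm high, bearing a yellow triangle (its top 12 mm above the table), sticks out under the disc along the foot's own -x axis, to 156 mm from the middle; that is the front
- pointer (a point): middle of the yellow triangle on the tongue, 139 mm from the disc's middle in the foot's -x direction, 12 mm above the table. The pointer is fixed and does not turn with the disc. It faces the robot roughly, up to 30 degrees off
- disc_top (a point): centre of the disc's upper face, 28 mm above the table; turns with the disc. The disc is white with a grey mat, 250 mm in diameter, 14 mm thick (14 to 28 mm above the table). Round it, fixed: a large urn 0.4 m tall or so to the right (keep a wide hand's outline left of y = -0.32), a low parts box 55 mm high at the front left and a tall jerrycan behind
- post (a point): top centre of one of six alike blue finger posts that stand upright on the disc's rim: 14 mm in diameter, from the disc's top (28 mm above the table) to 64 mm above the table, their axes 115 mm from the disc's middle, every 60 degrees. They turn with the disc, independently of where the vials stand
- disc (a joint): angle of the disc, rad, grows anticlockwise seen from above, turns either way by several turns. About 1 N at the posts turns it; it stays where it is left, without spring or detents, and what stands on it rides along by friction
- candle_cup_3: loose amber glass candle cup, 64 mm in diameter, 62 mm tall, on the table left of the turntable; origin: centre of its underside. A bystander
- wick_spool: loose spool of wick, 58 x 105 x 56 mm tall, on the table left of the turntable; origin: centre of its underside. A bystander

How it is judged (in metres and radians):
At the end, for the whole second after the job is handed in: The dark red-brown vial stands on the pointer's side of the disc, its centre within 8 mm of the line from the disc's middle through the pointer and 45 to 85 mm from the middle; the disc is at rest; all five things stand upright on the disc (within 0.15 rad, less than 100 mm from its middle) (y of vial_3 in the frame of turntable between -0.008 and 0.008 m and x of vial_3 in the frame of turntable between -0.085 and -0.045 m and velocity of joint disc between -0.03 and 0.03 rad/s and angle between each of vial_3, vial_1, vial_2, tea_light_1, tea_light_2's own z axis and vertical below 0.15 rad and z of vial_3 in the frame of turntable between 0.022 and 0.036 m and horizontal distance between each of vial_3, vial_1, vial_2, tea_light_1, tea_light_2 and turntable below 0.1 m and z of vial_1 in the frame of turntable between 0.022 and 0.036 m and z of vial_2 in the frame of turntable between 0.022 and 0.036 m and z of tea_light_1 in the frame of turntable between 0.022 and 0.036 m and z of tea_light_2 in the frame of turntable between 0.022 and 0.036 m); the robot touches nothing.
It fails at once if the robot touches one of the five things standing on the disc (contact force between any of the fingers, the arm and vial_3 above 0.5 N or contact force between any of the fingers, the arm and vial_1 above 0.5 N or contact force between any of the fingers, the arm and vial_2 above 0.5 N or contact force between any of the fingers, the arm and tea_light_1 above 0.5 N or contact force between any of the fingers, the arm and tea_light_2 above 0.5 N).
It fails at once if something on the disc is lifted, tips over or falls off (z of any of vial_3, vial_1, vial_2, tea_light_1, tea_light_2 in the frame of turntable above 0.045 m or z of any of vial_3, vial_1, vial_2, tea_light_1, tea_light_2 in the frame of turntable below 0.015 m or angle between any of vial_3, vial_1, vial_2, tea_light_1, tea_light_2's own z axis and vertical above 0.6 rad).
It fails at once if the candle cup or the wick spool beside the turntable is shifted by more than 15 mm (distance of any of candle_cup_3, wick_spool from where it was at the start of the episode above 0.015 m).
It also fails if it takes over 72 s, if anything falls off the work surface, if the arm or the gripper's body presses on something with over 40 N, if the wrist force passes 120 N, or if a joint passes its speed limit or range.

ROBOT

A 6-joint arm with a two-finger parallel gripper is mounted at the origin on a cart in front of the work surface, level with it; the furniture and walls round the work are solid. World frame = base frame: x ahead of the robot, y to its left, z up, the work surface at z = 0. Lengths are in mm, angles in rad, forces in N, time in s.
With the tool pointing down it reaches from about 350 to 725 mm from the base axis. Payload 4.3 kg.
Tool frame: the origin (TCP) lies midway between the tips of the shut fingers; the grasp point (between the pads) lies env.pinch_z behind it (env.pinch_z is the distance from the TCP to the grasp point, in mm); y points along the fingers, x is the direction in which the jaws open and shut, and the axes are right-handed (so a half turn about y gives the same grasp; the last joint's range is limited). The gripper opens to 85 mm and grips with 20 to 120 N. Pads are 22 mm wide; open, the fingers measure 114 mm over their backs; the gripper's body (76 mm by 85 mm) begins 54 mm behind the grasp point. The pads swing forward as they close: fully open they stand 13 mm farther back than shut.
Start: joints at [-1.455, 0.377, 0.081, 1.274, 0, 1.46], TCP at [128.743, -560.439, 231.329] pointing down, gripper open.
Joint ranges: [-2.72, 2.72], [-0.84, 1.66], [-1.02, 1.22], [-1.77, 2.12], [-1.37, 1.28], [-3.14, 3.14]. Speed limits (rad/s): [2.57, 2.57, 3.14, 3.14, 3.14, 3.14].

INTERFACE

Orientations are given as a unit quaternion [w, x, y, z].
In Python, from bench import env, cams, models gives the robot as it stands.
- The arm moves only by the tool play_rows, never from a script. Its argument "motion" is a list of rows, each a list of 7 numbers: the turn, a rotation vector about the tool's x, y, z in degrees, then the shift along the tool's x, y, z in mm, then the finger opening in mm, from 0 to 85.4. In form: [[wx, wy, wz, dx, dy, dz, fingers], ...]. A call has 1 to 5 rows; each row shifts and turns the commanded pose from where the row before left it, along the tool's axes as they then stand; what a row does not reach is not made up. A row lasts 1/10 s, in which the tool goes at most 50 mm and 8.59 degrees, less where a joint would pass 70% of its speed; a pose out of reach is approached as far as the arm can. A call with a gripper value outside its range is refused whole. The fingers move at their own pace and stop on an object; "grip_force" is the grip in N (left out, the last holds). Time passes only in rows, so rows that do not move let the fingers close. It gives the time, the measured TCP pose, the force and the opening at its end, in the units of the state.
- env.get_state(): the state, without advancing time (a new reading comes with each control period).
- cams.camera(name): name is "scene" or "top" or "wrist"; returns the picture (420x560x3 uint8, red, green, blue); there is no depth.
- cams.get_calibration(name): a dict with "mtx" (3x3 intrinsics, pixels), "rvec" (rotation vector, rad) and "tvec" (3), from world to camera coordinates, as OpenCV has them. Camera axes: x right, y down, z forward; pixel columns grow to the right and rows downward; lengths in mm; the calibration is good to about 2 mm. A picture is of the moment at which its call begins: read the wrist's pose just before it. get_calibration takes no time and is no camera call; for the wrist camera it gives the pose at the moment of the call.
- env.close_job(): hands the job in, once; it reports no verdict.
Trained networks look in the newest picture that a camera, given by its name, has taken for a name from the list of things; names that differ only in an ending like _2 or _b are one class to them, and where a whole thing is asked for, a point or a joint stands for the part that bears it (a point fixed in the world has none). Each returns a list of dicts, best first, with "p" (0 to 1); they miss things now and then, are a little off and sometimes report something else, mostly with a low value. They report only what shows in the picture. A call takes as long as a camera call.
- models.search_frame(thing, camera): "extent" ([centre column, centre row, width, height] in pixels, round what is visible of it).
The state is a dict: "time_s": time; "qpos": joint angles; "qd": joint speeds; "tau": joint torques, N m; "ee_pos": TCP position; "orientation": TCP orientation; "ft_force": force on the tool from outside, world axes, zero at the start; "wrist_torque": the same for the moment, N m; "opening": finger opening in mm.
Only numpy, scipy, OpenCV 4.12 (cv2) and the standard library are available. Lean on these libraries where they do the work, as an engineer would, in place of code of your own. Each camera call takes 0.05 s, during which the arm holds its last target. There are 200 camera calls.

## Working session

There is one attempt and no reset: what is moved stays moved. The work goes in short steps, Python scripts to look and compute and a tool call to move; the robot and the scene stay as the last step left them, time stands still between calls to the robot, and variables do not carry over. Pictures are saved under pics/ and viewed, about 8 in all and at most 12, crops included, and the job is handed in when it is done.

Besides the shell and the picture viewer there is one more tool, called after "Emit:" as name(argument=value, ...), one argument or row to a line, values as JSON. play_rows: Moves the arm, as the interface text tells. Its arguments: {"type":"object","properties":{"motion":{"type":"array"},"grip_force":{"type":"number"}},"required":["motion"]}

```bash
mkdir -p pics; ls
python3 - <<'E'
from bench import env,cams,models
import cv2
for n in ["top","scene"]:
    im=cams.camera(n); cv2.imwrite(f"pics/{n}0.png",im[:,:,::-1])
    c=cams.get_calibration(n); print(n,c)
    for t in ["vial_3","turntable","pointer","post","candle_cup_3","wick_spool"]:
        try: print(t,models.search_frame(t,n)[:4])
        except Exception as e: print(t,e)
s=env.get_state();print(s["time_s"],s["ee_pos"],s["orientation"],env.pinch_z)
E
```

```text
pics
top {'mtx': array([[496.61217485,   0.        , 279.22716285],
       [  0.        , 496.61217485, 206.75514398],
       [  0.        ,   0.        ,   1.        ]]), 'rvec': array([ 1.95027358, -2.27460872,  0.2341943 ]), 'tvec': array([ 158.53586061,  597.90668944, 1045.3614009 ])}
vial_3 [{'extent': [340.1, 156.6, 15.6, 16.2], 'p': 0.7}, {'extent': [342.7, 181.9, 102.8, 104.4], 'p': 0.65}, {'extent': [315.4, 171.5, 16.9, 16.8], 'p': 0.62}, {'extent': [318.0, 197.7, 12.3, 9.8], 'p': 0.44}]
turntable [{'extent': [341.3, 190.9, 105.0, 121.3], 'p': 0.92}]
pointer [{'extent': [341.2, 189.9, 108.9, 119.8], 'p': 0.92}]
post [{'extent': [343.1, 182.3, 106.1, 109.8], 'p': 0.79}]
candle_cup_3 [{'extent': [341.5, 190.9, 104.2, 122.8], 'p': 0.28}]
wick_spool [{'extent': [204.9, 246.2, 24.6, 28.6], 'p': 0.8}]
scene {'mtx': array([[515.86184364,   0.        , 272.76933273],
       [  0.        , 515.86184364, 208.93630848],
       [  0.        ,   0.        ,   1.        ]]), 'rvec': array([ 0.98903886, -2.41888927,  1.10796646]), 'tvec': array([484.82085399, 310.52917197, 899.69074049])}
vial_3 [{'extent': [292.4, 166.8, 11.5, 20.3], 'p': 0.76}, {'extent': [280.1, 183.2, 9.2, 25.3], 'p': 0.61}, {'extent': [298.6, 195.8, 7.8, 32.3], 'p': 0.59}]
turntable [{'extent': [305.6, 190.4, 102.3, 80.3], 'p': 0.81}]
pointer [{'extent': [307.2, 188.3, 102.4, 77.5], 'p': 0.93}]
post [{'extent': [305.2, 186.1, 100.5, 74.1], 'p': 0.92}]
candle_cup_3 [{'extent': [240.2, 337.4, 34.4, 48.3], 'p': 0.91}]
wick_spool [{'extent': [232.8, 280.4, 29.4, 40.1], 'p': 0.83}]
0.7 [ 128.74522994 -560.4712482   231.35390903] [-0.55310361  0.5531871  -0.44044454  0.44053267] 18.700000000000003
```

Run:
```python
import cv2,numpy as np
a=cv2.imread("pics/top0.png")[110:270,260:420]; a=cv2.resize(a,(600,600),interpolation=cv2.INTER_CUBIC)
cv2.imwrite("pics/top0c.png",a)
```

```text
(no output)
```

View pics/top0.png

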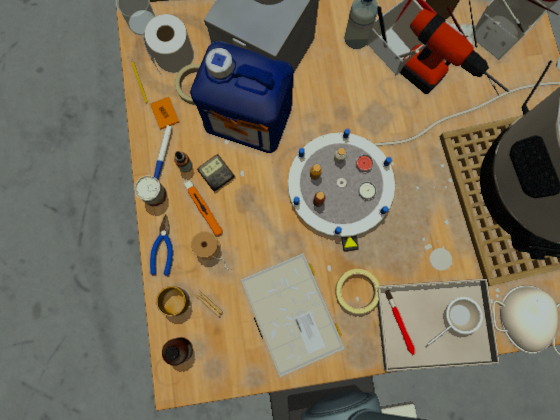

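View pics/top0c.png

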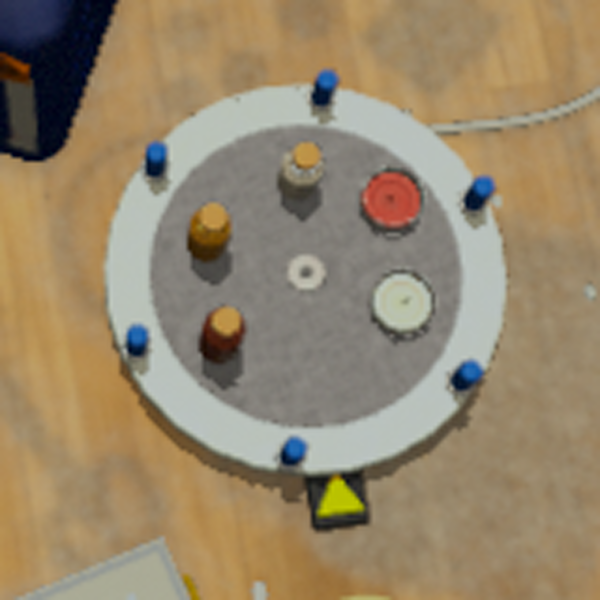

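The picture shows the disc's middle at crop (307,271), the pointer at (338,497), the dark vial's cork at (229,320), and post tops at about (293,442), (136,333) and (468,369). Crop scale is 3.75 with offset (260,110).

```bash
cat > h.py <<'E'
from bench import env,cams,models
import cv2,numpy as np
from scipy.spatial.transform import Rotation as Ro
def ray(c,uv,z):
    R=cv2.Rodrigues(np.array(c["rvec"]))[0];o=-R.T@c["tvec"]
    d=R.T@np.linalg.inv(c["mtx"])@np.array([*uv,1.]);return o+d*(z-o[2])/d[2]
def tool():
    s=env.get_state();q=s["orientation"];return np.array(s["ee_pos"]),Ro.from_quat([q[1],q[2],q[3],q[0]]).as_matrix(),s
E
python3 - <<'E'
from h import *
c=cams.get_calibration("top")
P=lambda u,v,z:ray(c,(260+(u+.5)/3.75-.5,110+(v+.5)/3.75-.5),z)[:2]
m=P(307,271,29);print("mid",m)
def pol(n,p):
    d=p-m;print(n,p.round(),"r",np.hypot(*d).round(1),"ang",np.degrees(np.arctan2(d[1],d[0])).round(1))
pol("ptr",P(338,497,12))
for n,u,v,z in [("v3",229,320,96),("v1",214,214,90),("v2",307,155,82),("t1",402,301,44),("t2",391,199,43)]:pol(n,P(u,v,z))
for u,v in [(293,444),(136,333),(157,150),(327,78),(486,184),(470,369)]:pol("post",P(u,v,64))
pol("box",ray(c,(290,310),55)[:2])
for k in [(243,285),(304,255),(344,347),(280,375)]:print("boxcorner",ray(c,k,55)[:2].round())
print("urn edge",ray(c,(482,180),300)[:2],"roll",ray(c,(358,292),10)[:2],"jerry",ray(c,(285,150),100)[:2])
p,R,s=tool();print(p,R.round(3))
E
```

```text
mid [658.20768944 -87.50910434]
ptr [519. -84.] r 139.7 ang 178.4
v3 [620. -27.] r 71.8 ang 122.0
v1 [686. -29.] r 64.4 ang 64.4
v2 [716. -91.] r 57.9 ang -3.9
t1 [ 627. -139.] r 60.0 ang -121.2
t2 [ 692. -145.] r 66.3 ang -59.3
post [548. -55.] r 115.3 ang 163.6
post [628.  26.] r 117.3 ang 105.0
post [739.  -5.] r 115.2 ang 45.7
post [ 768. -116.] r 113.6 ang -14.3
post [ 687. -199.] r 114.6 ang -75.6
post [ 576. -167.] r 114.1 ang -136.2
box [389.  77.] r 315.6 ang 148.6
boxcorner [457. 170.]
boxcorner [501.  28.]
boxcorner [296. -24.]
boxcorner [260. 119.]
urn edge [ 558.6833202  -287.41279872] roll [404.60420676 -81.81099423] jerry [731.72936483  34.46505141]
[ 128.74522994 -560.4712482   231.35390903] [[ 0.224  0.     0.975]
 [-0.975 -0.     0.224]
 [ 0.    -1.    -0.   ]]
```

Emit:
play_rows(
  motion=[
    [0, 0, 0, -29, 0, 38, 40],
    [0, 0, 0, -29, 0, 38, 40],
    [0, 0, 0, -29, 0, 38, 40],
    [0, 0, 0, -29, 0, 38, 40],
    [0, 0, 0, -29, 0, 38, 40],
  ],
)

```text
time_s: 1.2
ee_pos: [282.4, -375.1, 231.5]
orientation: [-0.553, 0.553, -0.44, 0.441]
ft_force: [0.6, -0.1, -0.2]
opening: 39.8
```

```bash
python3 -c "
from h import *
p,R,s=tool();print(s['time_s'],p,R.round(3),s['qpos'],s['opening'])"
```

```text
1.2 [ 282.36607323 -375.11140119  231.50549983] [[ 0.223  0.001  0.975]
 [-0.975 -0.001  0.223]
 [ 0.001 -1.     0.   ]] [-1.06087969e+00  1.63173907e-01 -2.06207745e-01  1.20061543e+00
  1.65331005e-04  1.85549588e+00] 39.77071563843084
```

Emit:
play_rows(
  motion=[
    [0, -8.4, 0, 0, 0, 0, 40],
    [0, -8.4, 0, 0, 0, 0, 40],
    [0, -8.4, 0, 0, 0, 0, 40],
    [0, -8.4, 0, 0, 0, 0, 40],
    [0, -8.4, 0, 0, 0, 0, 40],
  ],
)

```text
time_s: 1.7
ee_pos: [281.6, -376.5, 231.5]
orientation: [-0.675, 0.675, -0.211, 0.211]
ft_force: [0.3, -0.4, -0.2]
opening: 40.1
```

Emit:
play_rows(
  motion=[
    [0, -8.4, 0, 0, 0, 0, 40],
    [0, -8.4, 0, 0, 0, 0, 40],
    [0, -8.4, 0, 0, 0, 0, 40],
    [0, -8.4, 0, 0, 0, 0, 40],
    [0, -8.4, 0, 0, 0, 0, 40],
  ],
)

```text
time_s: 2.2
ee_pos: [281.5, -376.6, 231.4]
orientation: [-0.706, 0.706, 0.045, -0.045]
ft_force: [-0.4, 0.1, -0.1]
opening: 39.7
```

Emit:
play_rows(
  motion=[
    [0, -8.4, 0, 0, 0, 0, 40],
    [0, -8.4, 0, 0, 0, 0, 40],
    [0, -8.4, 0, 0, 0, 0, 40],
    [0, -8.4, 0, 0, 0, 0, 40],
    [0, -8.4, 0, 0, 0, 0, 40],
  ],
)

```text
time_s: 2.7
ee_pos: [281.5, -376.6, 231.4]
orientation: [-0.643, 0.643, 0.295, -0.295]
ft_force: [-0.1, 0.6, -0.2]
opening: 40.0
```

Emit:
play_rows(
  motion=[
    [0, -8.4, 0, 0, 0, 0, 40],
    [0, -8.4, 0, 0, 0, 0, 40],
    [0, -8.0, 0, 0, 0, 0, 40],
  ],
)

```text
time_s: 3.0
ee_pos: [281.5, -376.6, 231.4]
orientation: [-0.564, 0.565, 0.426, -0.426]
ft_force: [0.1, -0.1, 1.3]
opening: 39.9
```

```bash
python3 -c "
from h import *
p,R,s=tool();print(s['time_s'],p,R.round(3),s['qpos'],s['opening'])
print(R.T@(np.array([548,-55,231])-p))"
```

```text
3.0 [ 281.4631344  -376.62944587  231.4374597 ] [[ 0.274  0.    -0.962]
 [ 0.962 -0.     0.274]
 [-0.    -1.    -0.   ]] [-1.06400566e+00  1.64934739e-01 -2.04250995e-01  1.20123436e+00
 -6.74422556e-05 -7.86009411e-01] 39.93379029582949
[ 3.82426882e+02  3.54090521e-01 -1.68039123e+02]
```

Emit:
play_rows(
  motion=[
    [0, 0, 0, 38, 0, -17, 40],
    [0, 0, 0, 38, 0, -17, 40],
    [0, 0, 0, 38, 0, -17, 40],
    [0, 0, 0, 38, 0, -17, 40],
    [0, 0, 0, 38, 0, -17, 40],
  ],
)

```text
time_s: 3.5
ee_pos: [417.2, -216.7, 231.5]
orientation: [-0.565, 0.566, 0.424, -0.424]
ft_force: [0.1, -0.4, 0.1]
opening: 40.1
```

Emit:
play_rows(
  motion=[
    [0, 0, 0, 38, 0, -17, 40],
    [0, 0, 0, 38, 0, -17, 40],
    [0, 0, 0, 38, 0, -17, 40],
    [0, 0, 0, 38, 0, -17, 40],
    [0, 0, 0, 40, 0, 2, 40],
  ],
)

```text
time_s: 4.0
ee_pos: [535.8, -51.2, 231.1]
orientation: [-0.565, 0.566, 0.425, -0.424]
ft_force: [0.4, 0.6, -0.2]
opening: 40.1
```

Emit:
play_rows(
  motion=[
    [0, 0, 0, 0, 0, 0, 40],
    [0, 0, 0, 0, 0, 0, 40],
  ],
)

```text
time_s: 4.2
ee_pos: [533.5, -51.4, 231.2]
orientation: [-0.565, 0.565, 0.425, -0.425]
ft_force: [-0.0, -0.3, 0.0]
opening: 39.9
```

```bash
python3 -c "
from h import *
p,R,s=tool();im=cams.camera('wrist');c=cams.get_calibration('wrist');cv2.imwrite('pics/w1.png',im[:,:,::-1])
np.save('w1c.npy',c,allow_pickle=True)
print(s['time_s'],p,R.round(3),s['qpos'])
print(R.T@(np.array([548,-55,36])-p))"
```

```text
4.2 [533.46718812 -51.43548675 231.22266263] [[ 0.278 -0.    -0.961]
 [ 0.961 -0.001  0.278]
 [-0.001 -1.     0.   ]] [-2.14166893e-01  2.97326296e-01 -3.32588195e-02  1.24033746e+00
 -5.81817261e-04  6.75322038e-02]
[  0.73092079 195.22096905 -14.96781142]
```

View pics/w1.png

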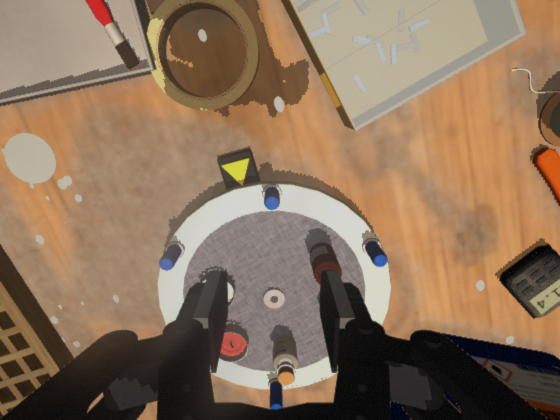

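The wrist picture shows the disc's middle at (274,299), the pointer at (238,172), and post tops at about (272,202), (167,263) and (379,260). The open fingers hang above the near post.

Run:
```python
from h import *
c=np.load('w1c.npy',allow_pickle=True).item()
P=lambda u,v,z:ray(c,(u,v),z)[:2]
m=P(274,299,29);print("mid",m)
for n,u,v,z in [("ptr",238,172,12),("post",272,202,64),("post",167,263,64),("post",379,260,64)]:
    d=P(u,v,z)-m;print(n,(d+m).round(1),np.hypot(*d).round(1),np.degrees(np.arctan2(d[1],d[0])).round(1))
```

```text
mid [655.1728466  -86.90548545]
ptr [517.  -83.8] 138.2 178.7
post [541.7 -55.6] 117.7 164.6
post [ 570.8 -165.3] 115.1 -137.1
post [622.7  23.3] 114.9 106.4
```

Emit:
play_rows(
  motion=[
    [0, 0, 0, -1, 40, -11, 40],
    [0, 0, 0, 0, 40, 0, 40],
    [0, 0, 0, 0, 30, 0, 40],
    [0, 0, 0, 0, 0, 0, 40],
  ],
)

```text
time_s: 4.65
ee_pos: [539.4, -56.9, 117.1]
orientation: [0.569, -0.564, -0.421, 0.426]
ft_force: [-0.9, 0.7, 0.4]
opening: 39.8
```

```bash
python3 -c "
from h import *
p,R,s=tool();im=cams.camera('wrist');cv2.imwrite('pics/w2.png',im[:,:,::-1])
print(s['time_s'],p,R.round(3))"
```

```text
4.65 [539.35238367 -56.85614043 117.09082711] [[ 0.282 -0.009 -0.959]
 [ 0.959  0.002  0.282]
 [-0.001 -1.     0.009]]
```

View pics/w2.png

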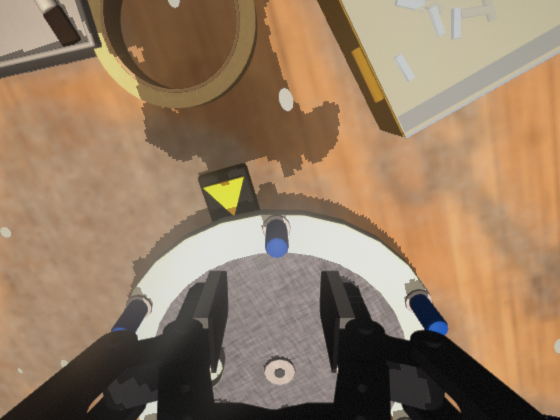

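The post top at (276,250) lies between the fingertips (218 and 330). The descent is clear.

Emit:
play_rows(
  motion=[
    [0, 0, 0, 1, 25, -4, 40],
    [0, 0, 0, 0, 25, 0, 40],
    [0, 0, 0, 0, 20, 0, 40],
    [0, 0, 0, 0, 7, 0, 40],
    [0, 0, 0, 0, 0, 0, 40],
  ],
)

```text
time_s: 5.2
ee_pos: [548.2, -57.0, 45.2]
orientation: [-0.566, 0.566, 0.424, -0.424]
ft_force: [-0.4, 0.6, 0.8]
opening: 40.2
```

```bash
python3 -c "
from h import *
p,R,s=tool();m=np.array([656.5,-87]);d=p[:2]-m
print(s['time_s'],p,R.round(3),s['ft_force'],np.hypot(*d),np.degrees(np.arctan2(d[1],d[0])))"
```

```text
5.2 [548.20458178 -56.97854433  45.19389786] [[ 0.281  0.001 -0.96 ]
 [ 0.96  -0.     0.281]
 [-0.    -1.    -0.001]] [-0.436299    0.64207983  0.76970845] 112.3796485498995 164.5056606494742
```

Emit:
play_rows(
  motion=[
    [0, 0, 0, 0, 8, 4, 40],
    [0, 0, 0, 0, 0, 0, 40],
    [0, -2, 0, -4, 0, 0, 40],
    [0, -2, 0, -4, 0, 0, 40],
    [0, -2, 0, -4, 0, 0, 40],
  ],
)

```text
time_s: 5.7
ee_pos: [541.4, -67.0, 37.2]
orientation: [-0.542, 0.543, 0.454, -0.453]
ft_force: [-1.0, 0.2, 0.3]
opening: 39.6
```

Emit:
play_rows(
  motion=[
    [0, -2, 0, -4, 0, 0, 40],
    [0, -2, 0, -4, 0, 0, 40],
    [0, -2, 0, -4, 0, 0, 40],
    [0, -2, 0, -4, 0, 0, 40],
    [0, -2, 0, -4, 0, 0, 40],
  ],
)

```text
time_s: 6.2
ee_pos: [539.7, -86.7, 37.2]
orientation: [-0.5, 0.501, 0.5, -0.499]
ft_force: [-0.0, 0.8, -0.2]
opening: 40.1
```

```bash
python3 -c "
from h import *
p,R,s=tool();m=np.array([656.5,-87]);d=p[:2]-m
print(s['time_s'],p,R.round(3),s['ft_force'],np.hypot(*d),np.degrees(np.arctan2(d[1],d[0])))
cv2.imwrite('pics/t2.png',cams.camera('top')[:,:,::-1])
a=cv2.imread('pics/t2.png')[110:270,260:420]; cv2.imwrite('pics/t2.png',cv2.resize(a,(600,600),interpolation=cv2.INTER_CUBIC))"
```

```text
6.2 [539.65798549 -86.67729554  37.24949783] [[ 0.003  0.002 -1.   ]
 [ 1.     0.     0.003]
 [ 0.    -1.    -0.002]] [-0.00715651  0.7671855  -0.21439924] 116.84246014967177 179.84175592385122
```

View pics/t2.png

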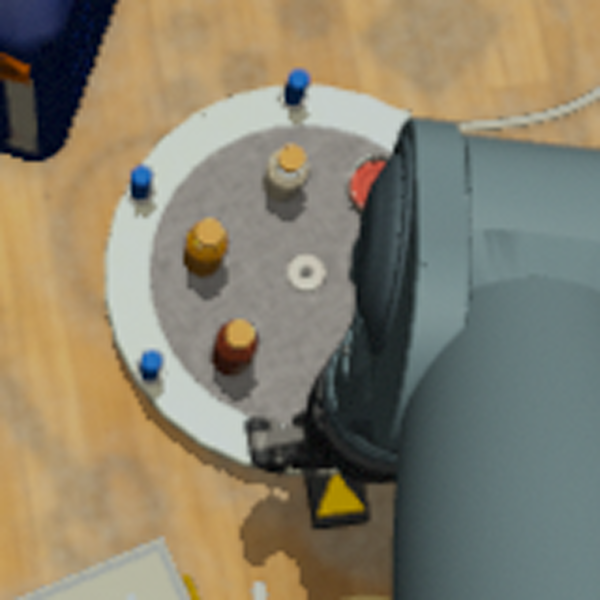

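The push works: the disc turned about 9°, and the cork is now at crop (239,333), all things standing. I'll continue.

Emit:
play_rows(
  motion=[
    [0, -2, 0, -4, 0, 0, 40],
    [0, -2, 0, -4, 0, 0, 40],
    [0, -2, 0, -4, 0, 0, 40],
    [0, -2, 0, -4, 0, 0, 40],
    [0, -2, 0, -4, 0, 0, 40],
  ],
)

```text
time_s: 6.75
ee_pos: [540.8, -106.5, 37.1]
orientation: [-0.455, 0.456, 0.541, -0.54]
ft_force: [0.2, 1.1, -0.7]
opening: 40.2
```

Emit:
play_rows(
  motion=[
    [0, -2, 0, -4, 0, 0, 40],
    [0, -2, 0, -4, 0, 0, 40],
    [0, -2, 0, -4, 0, 0, 40],
    [0, -2, 0, -4, 0, 0, 40],
    [0, -2, 0, -4, 0, 0, 40],
  ],
)

```text
time_s: 7.25
ee_pos: [545.4, -125.8, 37.0]
orientation: [-0.406, 0.407, 0.579, -0.578]
ft_force: [0.2, 1.5, 0.3]
opening: 39.9
```

```bash
python3 -c "
from h import *
p,R,s=tool();m=np.array([656.5,-87]);d=p[:2]-m
print(s['time_s'],p,s['ft_force'],s['qpos'],R.round(3),np.hypot(*d),np.degrees(np.arctan2(d[1],d[0])))"
```

```text
7.25 [ 545.39687996 -125.83055336   37.04173985] [0.24493001 1.54032472 0.30798806] [-0.34052721  0.48009027 -0.29182282  0.79784555  0.00080036 -0.68612968] [[-0.339  0.001 -0.941]
 [ 0.941  0.    -0.339]
 [-0.    -1.    -0.001]] 117.69330973810409 -160.7354733342732
```

Tracking well (radius 117.7). About 25° more; I'll do 22° and then look.

Emit:
play_rows(
  motion=[
    [0, -2, 0, -4, 0, 0, 40],
    [0, -2, 0, -4, 0, -0.5, 40],
    [0, -2, 0, -4, 0, 0, 40],
    [0, -2, 0, -4, 0, -0.5, 40],
    [0, -2, 0, -4, 0, 0, 40],
  ],
)

```text
time_s: 7.75
ee_pos: [553.7, -143.7, 36.9]
orientation: [-0.355, 0.355, 0.612, -0.612]
ft_force: [-0.9, 0.8, 0.1]
opening: 40.0
```

Emit:
play_rows(
  motion=[
    [0, -2, 0, -4, 0, 0, 40],
    [0, -2, 0, -4, 0, -0.5, 40],
    [0, -2, 0, -4, 0, 0, 40],
    [0, -2, 0, -4, 0, -0.5, 40],
    [0, -2, 0, -4, 0, 0, 40],
  ],
)

```text
time_s: 8.25
ee_pos: [565.3, -159.8, 36.7]
orientation: [0.3, -0.3, -0.64, 0.64]
ft_force: [-1.3, -0.3, -0.0]
opening: 40.2
```

Emit:
play_rows(
  motion=[
    [0, -1, 0, -2, 0, 0, 40],
    [0, -1, 0, -2, 0, 0, 40],
    [0, 0, 0, 0, 0, 0, 40],
    [0, 0, 0, 0, 0, 0, 40],
  ],
)

```text
time_s: 8.65
ee_pos: [568.7, -163.2, 36.5]
orientation: [0.289, -0.289, -0.645, 0.645]
ft_force: [0.7, -0.1, -0.3]
opening: 40.0
```

```bash
python3 -c "
from h import *
p,R,s=tool();m=np.array([656.5,-87]);d=p[:2]-m
print(s['time_s'],p,R.round(3),s['ft_force'],np.hypot(*d),np.degrees(np.arctan2(d[1],d[0])))
cv2.imwrite('pics/t3.png',cams.camera('top')[:,:,::-1])
a=cv2.imread('pics/t3.png')[110:270,260:420]; cv2.imwrite('pics/t3.png',cv2.resize(a,(600,600),interpolation=cv2.INTER_CUBIC))"
```

```text
8.65 [ 568.66147641 -163.15586519   36.47520448] [[-0.665  0.001 -0.746]
 [ 0.746 -0.    -0.665]
 [-0.001 -1.    -0.   ]] [ 0.65272297 -0.13481475 -0.32700011] 116.25541720349645 -139.07476220696674
```

View pics/t3.png

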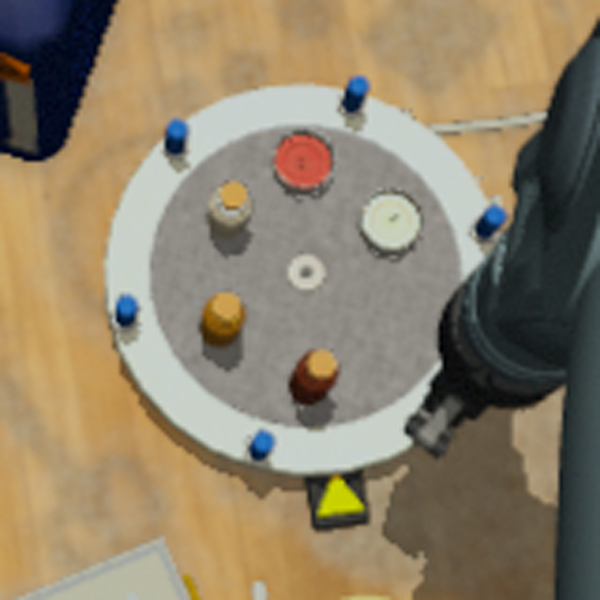

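The cork is at crop (322,363), all five things are upright, and posts stand at (262,438) and (127,304).

Run:
```python
from h import *
c=cams.get_calibration("top")
P=lambda u,v,z:ray(c,(260+(u+.5)/3.75-.5,110+(v+.5)/3.75-.5),z)[:2]
for m in (P(307,271,29),np.array([656.5,-87])):
  for n,u,v,z in [("ptr",338,497,12),("v3top",322,363,96),("v3base",310,390,36),("post",262,440,64),("post",127,304,64)]:
    d=P(u,v,z)-m;print(n,(d+m).round(1),np.hypot(*d).round(1),np.degrees(np.arctan2(d[1],d[0])).round(1))
```

```text
ptr [518.6 -83.7] 139.7 178.4
v3top [586.9 -75.2] 72.4 170.2
v3base [582.8 -74.9] 76.5 170.5
post [552.7 -37.3] 116.8 154.5
post [646.2  28.2] 116.4 95.9
ptr [518.6 -83.7] 138.0 178.6
v3top [586.9 -75.2] 70.6 170.4
v3base [582.8 -74.9] 74.7 170.7
post [552.7 -37.3] 115.1 154.4
post [646.2  28.2] 115.7 95.1
```

Emit:
play_rows(
  motion=[
    [0, -2, 0, -4, 0, 0, 40],
    [0, -2, 0, -4, 0, -0.5, 40],
    [0, -2, 0, -4, 0, 0, 40],
    [0, -1, 0, -2, 0, 0, 40],
    [0, -1, 0, -2, 0, 0, 40],
  ],
)

```text
time_s: 9.2
ee_pos: [579.8, -173.9, 36.3]
orientation: [-0.243, 0.243, 0.664, -0.664]
ft_force: [-1.5, 0.7, 1.0]
opening: 39.8
```

Emit:
play_rows(
  motion=[
    [0, 0, 0, 0, 0, 0, 40],
    [0, 0, 0, 0, 0, 0, 40],
  ],
)

```text
time_s: 9.4
ee_pos: [580.2, -174.1, 36.4]
orientation: [0.243, -0.244, -0.664, 0.664]
ft_force: [-0.1, -0.3, -0.3]
opening: 39.8
```

```bash
python3 -c "
from h import *
p,R,s=tool();m=np.array([656.5,-87]);d=p[:2]-m
print(s['time_s'],p,R.round(3),s['ft_force'],np.hypot(*d),np.degrees(np.arctan2(d[1],d[0])))
a=cams.camera('top')[190:250,305:385,::-1];cv2.imwrite('pics/t4.png',cv2.resize(a,(800,600),interpolation=cv2.INTER_CUBIC))"
```

```text
9.4 [ 580.23846148 -174.14447733   36.36934586] [[-0.763  0.001 -0.647]
 [ 0.647 -0.    -0.763]
 [-0.001 -1.    -0.   ]] [-0.11040437 -0.31403867 -0.31534498] 115.8014774839594 -131.18969373402268
```

View pics/t4.png

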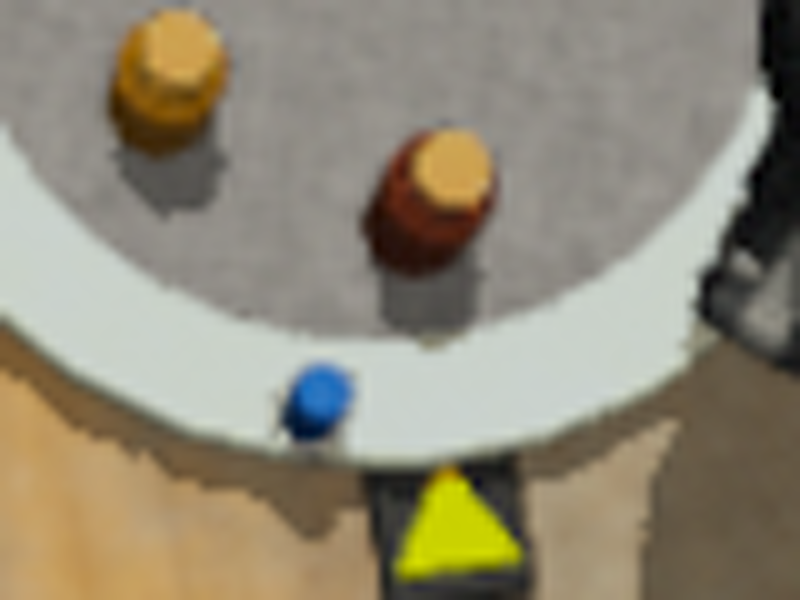

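Cork top is at crop (455,166), triangle centre about (456,535), scale 10, offset (305,190).

Run:
```python
from h import *
c=cams.get_calibration("top")
P=lambda u,v,z:ray(c,(305+(u+.5)/10-.5,190+(v+.5)/10-.5),z)[:2]
pt=P(456,535,12);v=P(455,168,96)
for m in ([658.2,-87.5],[656.5,-87]):
    m=np.array(m)
    for w in (pt,P(447,470,12)):
        e=(w-m)/np.hypot(*(w-m));d=v-m;print(pt,v,d@e,e[0]*d[1]-e[1]*d[0],np.degrees(np.arctan2(e[1],e[0])))
```

```text
[516.41529414 -84.15521006] [585.58104866 -84.94066622] 72.65911239765221 -0.8459719101286158 178.64860736097333
[516.41529414 -84.15521006] [585.58104866 -84.94066622] 72.6566762734806 -1.0342513127974393 178.7970786207633
[516.41529414 -84.15521006] [585.58104866 -84.94066622] 70.94614395260308 -0.6190095408444247 178.83661777918397
[516.41529414 -84.15521006] [585.58104866 -84.94066622] 70.94394704661502 -0.8336018247460195 179.00992407171995
```

It is on the line within about 1 mm. Next I back the finger off the post and lift clear.

Emit:
play_rows(
  motion=[
    [0, 0, 0, 4, 0, 0, 40],
    [0, 0, 0, 4, 0, 0, 40],
    [0, 0, 0, 0, -20, 0, 40],
    [0, 0, 0, 0, -40, 0, 40],
    [0, 0, 0, 0, -40, 0, 40],
  ],
)

```text
time_s: 9.95
ee_pos: [572.5, -168.1, 136.5]
orientation: [-0.244, 0.242, 0.664, -0.664]
ft_force: [0.8, -0.7, 0.1]
opening: 40.3
```

Emit:
play_rows(
  motion=[
    [0, 0, 0, 0, -40, 0, 40],
    [0, 0, 0, 0, -20, 30, 40],
    [0, 0, 0, 0, 0, 40, 40],
    [0, 0, 0, 0, 0, 0, 40],
    [0, 0, 0, 0, 0, 0, 40],
  ],
)

```text
time_s: 10.45
ee_pos: [528.0, -222.5, 196.4]
orientation: [-0.244, 0.244, 0.664, -0.664]
ft_force: [0.6, 0.5, -0.7]
opening: 40.1
```

```bash
python3 -c "
from h import *
p,R,s=tool();print(s['time_s'],p,s['ft_force'],s['qd'])
a=cams.camera('top')[110:270,260:420,::-1];cv2.imwrite('pics/t5.png',cv2.resize(a,(600,600),interpolation=cv2.INTER_CUBIC))"
```

```text
10.45 [ 527.99012898 -222.45241507  196.36076603] [ 0.63800764  0.48223079 -0.69343411] [ 0.03085416  0.01673747  0.00242493 -0.00035721  0.00340996  0.00089142]
```

View pics/t5.png

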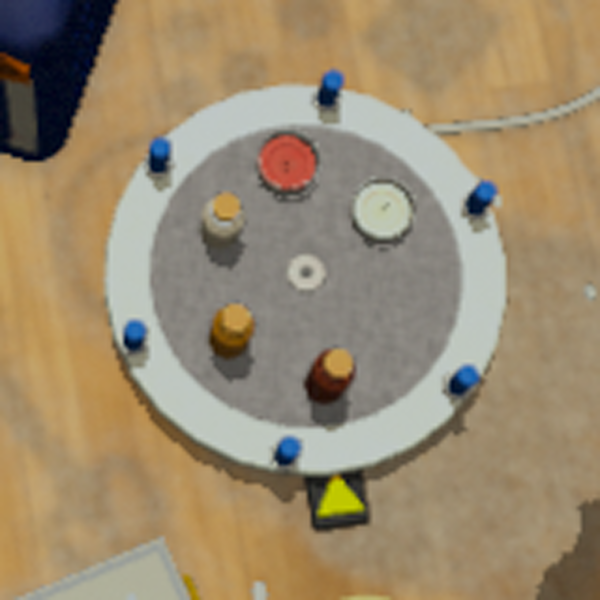

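The cork is at crop (339,363), unchanged since the last push and in line with the pointer. All things stand and the arm is clear.

```bash
python3 -c "
from bench import env
print(env.close_job())"
```

```text
the job is handed in; nothing more can be done
None
```

The dark red-brown vial now stands behind the yellow pointer, and the job is handed in. I straddled the front-left post with the half-open fingers and turned the disc about 57° anticlockwise, in small steps. Then I backed off the post and lifted the arm clear at about 10.5 s.

- **Position:** the top camera put the vial about 1 mm off the pointer line (limit 8 mm) and 71 to 73 mm from the disc's middle (allowed 45 to 85 mm). After I withdrew, the picture showed it had not moved.
- **Things on the disc:** all five were upright in the last picture. The wrist force stayed under about 2 N in every reading.
- **Agreement between cameras:** the top and wrist cameras differed by up to 3 mm on the disc's middle. The line error stays near 1 mm with either the top-camera value or the average of the two.
- **Not checked:** I did not look at the candle cup and the wick spool at the end. The arm did not go near them.

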